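# Set the dust extractor for fine carving and start it

## Robot

A 6-joint arm with a two-finger parallel gripper is mounted at the origin on the work surface. World frame = base frame: x ahead of the robot, y to its left, z up, the work surface at z = 0. Lengths are in m, angles in rad, forces in N, time in s.
With the tool pointing down it reaches from about 0.375 to 0.9 m from the base axis. Payload 3.1 kg.
Tool frame: the origin (TCP) lies midway between the tips of the shut fingers; the grasp point (between the pads) lies pinch_z behind it (pinch_z is the distance from the TCP to the grasp point, in m); y points along the fingers, z is the direction in which the jaws open and shut, and the axes are right-handed (so a half turn about y gives the same grasp; the last joint's range is limited). The gripper opens to 87 mm and grips with 3 to 60 N. Pads are 19 mm wide; open, the fingers measure 117 mm over their backs; the gripper's body (75 mm by 190 mm) begins 51 mm behind the grasp point.
Start: joints at [1.131, 0.527, 1.433, -0, 1.181, -0.178], TCP at [0.161, 0.604, 0.223] pointing down, gripper open.
Joint ranges: [-3.08, 3.08], [-0.75, 2.2], [0.22, 2.44], [-1.43, 4.57], [0, 2.65], [-2.85, 2.85]. Speed limits (rad/s): [2.79, 2.79, 3.14, 3.14, 3.14, 3.14].

## Interface

Orientations are given as a unit quaternion [x, y, z, w].
In Python, from rig import get_obs, camera, hand_in, pinch_z gives the robot as it stands. The module is installed in compiled form; this text tells all that it offers.
- The arm moves only by the tool arm_command, never from a script. Its argument "plan" is a list of rows, each a list of 2 entries, a list of its own where there are three numbers: the shift along the world's x, y, z in units of 25 mm (1.0 is 25 mm), then the turn about the world's z in units of 5 degrees (1.0 is 5 degrees). A call has 1 to 5 rows; each row is the pose to reach, as a shift and turn from the pose commanded when the call began; what a row does not reach only later rows make up. A row lasts 1/10 s, in which the tool goes at most 50 mm and 8.59 degrees, less where a joint would pass 70% of its speed; a pose out of reach is approached as far as the arm can. A call with a gripper value outside its range is refused whole. "fingers" is the opening, from -1 (shut) to 1 (fully open), set as the call begins (left out, the last holds). The fingers move at their own pace and stop on an object; "force" is the grip in N (left out, the last holds). Time passes only in rows, so rows that repeat a pose let the fingers close. It gives the time, the measured TCP pose, the force and the opening at its end, in the units of the state.
- get_obs(): the state, without advancing time (a new reading comes with each control period).
- camera(name): name is "scene" or "top" or "wrist"; returns a dict with "pixels" (384x512x3 uint8, red, green, blue), "camera_matrix" (3x3 intrinsics, pixels), "R" (3x3) and "t" (3): a world point X has camera coordinates R X + t. Camera axes: x right, y down, z forward; pixel columns grow to the right and rows downward; lengths in m; the calibration is good to about 2 mm. The wrist camera is an equidistant fisheye: a pixel r from the principal point sees the ray r / f radians off the axis. A picture is of the moment at which its call begins. There is no depth.
- hand_in(): hands the job in, once; it reports no verdict.
The state is a dict: "time": time; "q": joint angles; "joint_velocities": joint speeds; "joint_torque": joint torques, N m; "position": TCP position; "tool_rot": TCP orientation; "ft_force": force on the tool from outside, world axes, zero at the start; "moment": the same for the moment, N m; "grip_width": finger opening in m.
Only numpy, scipy, OpenCV 4.12 (cv2) and the standard library are available. Lean on these libraries where they do the work, as an engineer would, in place of code of your own. Each camera call takes 0.05 s, during which the arm holds its last target.

## Task

Get the bench dust extractor ready for fine carving: push the white tab of its rotary selector round, either way, until it has clicked in at the green mark, and only then press the round black start button fully down and let it come up again. Work with the fingertips from outside: do not take the tab between the fingers, and leave the little gourd on the grille and the things standing around the machine where they are. Finish with the hand clear of everything.

Things in the scene. Friction and masses are not known exactly. Their poses are not given: they have to be found in the camera images.
- extractor: Bench downdraft dust extractor: low cream box fixed to the table, 190 (x) x 360 (y) mm, flat top 85 mm up. Origin: centre of its underside; -x is its front, z up. Top left (+y): flat steel grille 150 x 130 mm, 4 mm proud, centred 106 mm to +y. Top right (-y): rotary selector on a dark grey panel 166 x 160 mm. Start button: between the two, near the front edge.
- selector_axis (a point): Vertical axis of the selector, at the level of the extractor's flat top (10 mm to +x, 96 mm to -y of its middle). Round it lie six flat dots, 15 mm wide, 71 mm from the axis, 60 degrees apart; clockwise from above: white, blue, green, yellow, orange, red. Green is towards the extractor's +x. Round the axis: black hub of 21 mm radius, 16 mm high.
- selector (a joint): Selector angle in rad, growing counter-clockwise from above; 0 (or a full turn, 6.283) = tab at green, -1.047 yellow, +1.047 blue. Turns without end either way. Spring click stop at each dot: about 4 N sideways at the tab's middle leaves a stop; past half way the tab jumps ahead of the finger by itself into the next stop and stays there. A low drag only otherwise.
- tab (a point): Middle of the selector's raised white tab, 48 mm from the axis, 15.5 mm above the flat top. The tab: 20 mm long (radial), 10 mm thick (the way it is pushed), from 4 to 27 mm above the flat top, black line on top. Axes turn with it: x outwards, z up. A black lever arm 7 mm wide, 4 to 13 mm above the top, joins it to the hub. Else the top is flat and free within 75 mm of the axis.
- green_stop (a point): Where tab comes to lie when the selector is clicked in at green: 48 mm from the selector axis towards the green dot, 15.5 mm above the extractor's flat top.
- green_mark (a point): Centre of the green dot on the panel, 71 mm from the selector axis.
- start (a joint): Travel of the start button in m: 0 up, 0.006 fully down. A spring lifts it; it starts to give at 1.5 N and is fully down at 5 N.
- start_top (a point): Centre of the top of the round black start button (26 mm wide, in a grey collar 42 mm wide and 12 mm high); when up it stands 22 mm above the extractor's flat top. It lies 66 mm to -x and 6 mm to +y of the extractor's middle.
- gourd: Little orange-brown bottle gourd standing loose on the grille, 67 mm high, 50 mm wide; origin at the centre of its foot. To be left alone.
- wax_tin: Red tin with a brass lid, 67 mm wide and 42 mm high, loose on the table on the selector's side (-y) of the extractor; origin at the centre of its underside. To be left alone.
- brush_pot: Blue ceramic brush pot, 72 mm wide and 95 mm high, with brushes up to 158 mm, loose on the table on the grille side (+y); origin at the centre of its underside. To be left alone.
- sanding_block: Cork sanding block 45 x 85 x 26 mm lying loose on the table behind the extractor (+x); origin at the centre of its underside. To be left alone.

How it is judged:
By the outcome, as a careful person would: the job done as asked, in the order asked, and still so for the second after the job is handed in, with the robot touching nothing.
It also fails if it takes over 51 s, if anything falls off the work surface, if the arm or the gripper's body presses on something with over 40 N, if the wrist force passes 120 N, or if a joint passes its speed limit or range.

## Working session

There is one attempt and no reset: what is moved stays moved. The work goes in short steps, Python scripts to look and compute and a tool call to move; the robot and the scene stay as the last step left them, time stands still between calls to the robot, and variables do not carry over. Pictures are saved under pics/ and viewed, and the job is handed in when it is done.

Besides the shell and the picture viewer there is one more tool, called as a command line: name --argument value ..., lists and objects as JSON in quotes. arm_command: Moves the arm, as the interface text tells. Its arguments: {"type":"object","properties":{"plan":{"type":"array"},"fingers":{"type":"number"},"force":{"type":"number"}},"required":["plan"]}

```bash
mkdir -p pics; python3 - <<'E'
from rig import get_obs,camera,pinch_z
import cv2,numpy as np,pickle
o=get_obs();print(o,pinch_z)
for n in ["scene","top","wrist"]:
    c=camera(n);pickle.dump(c,open(f"pics/{n}0.pkl","wb"))
    cv2.imwrite(f"pics/{n}0.png",c["pixels"][:,:,::-1]);print(n,c["camera_matrix"],c["R"],c["t"])
E
```

```text
{'time': 0.0, 'q': array([ 1.13152714e+00,  5.28494289e-01,  1.43391750e+00, -7.61285761e-06,
        1.18135277e+00, -1.78493862e-01]), 'joint_velocities': array([ 0.00341523, -0.00044489, -0.00045192, -0.00161497,  0.00139552,
       -0.00078086]), 'joint_torque': array([-6.35730958e-04, -4.40042925e+01, -1.76590794e+01,  6.31628162e-02,
        5.83510380e-02, -1.78573036e-04]), 'position': array([0.16079764, 0.60320475, 0.2215495 ]), 'tool_rot': array([ 0.70183657, -0.09216697,  0.09170485, -0.70037197]), 'ft_force': array([-1.38888875, -0.28494453,  0.55563003]), 'moment': array([-0.03246484,  0.0482754 ,  0.01502501]), 'grip_width': 0.0867358279316372} 0.0187
scene [[372.02862395   0.         256.91065985]
 [  0.         372.02862395 189.03440724]
 [  0.           0.           1.        ]] [[-0.4141906   0.9101017  -0.01269073]
 [ 0.55620433  0.24204467 -0.79501643]
 [-0.72047408 -0.33634697 -0.60645513]] [ 0.17363949 -0.28142247  1.38308388]
top [[394.17458905   0.         253.92430247]
 [  0.         394.17458905 194.29326282]
 [  0.           0.           1.        ]] [[ 0.01118465 -0.99962509  0.0249917 ]
 [-0.99145106 -0.01433556 -0.12968917]
 [ 0.12999881 -0.02332752 -0.9912397 ]] [0.07048859 0.58612015 1.02192307]
wrist [[297.31863964   0.         262.86079842]
 [  0.         297.31863964 186.9037649 ]
 [  0.           0.           1.        ]] [[ 0.25738567  0.96630676 -0.00196512]
 [ 0.92090844 -0.24467632  0.3034158 ]
 [ 0.29271192 -0.07990457 -0.95285623]] [-0.62390049 -0.03624394  0.39324451]
```

View pics/scene0.png

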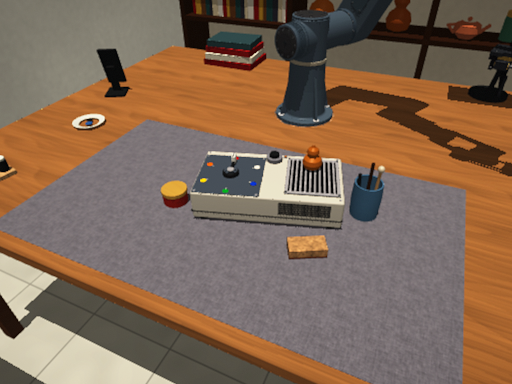

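View pics/top0.png

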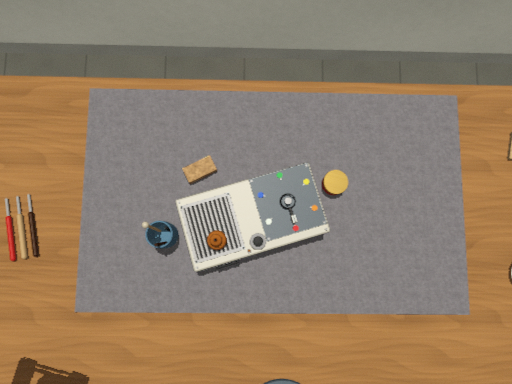

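View pics/wrist0.png

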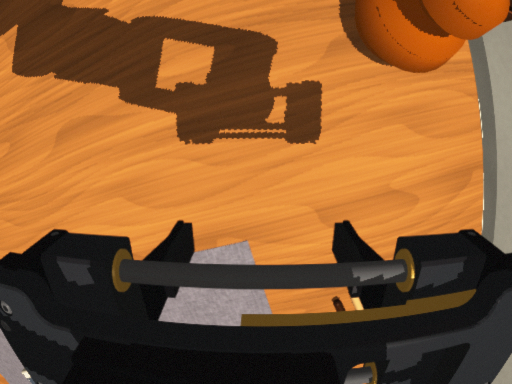

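The tab appears to be at red in the top view (about 294,219). I'll enlarge it to check.

```bash
python3 - <<'E'
import cv2
a=cv2.imread("pics/top0.png")[150:280,165:355]
cv2.imwrite("pics/topc.png",cv2.resize(a,None,fx=4,fy=4,interpolation=cv2.INTER_CUBIC))
a=cv2.imread("pics/scene0.png")[140:240,150:350]
cv2.imwrite("pics/scenec.png",cv2.resize(a,None,fx=4,fy=4,interpolation=cv2.INTER_CUBIC))
E
```

```text
(no output)
```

View pics/topc.png

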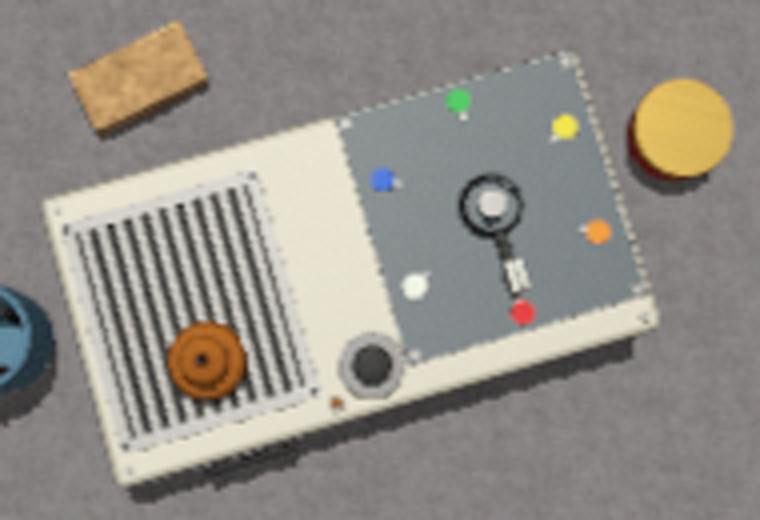

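View pics/scenec.png

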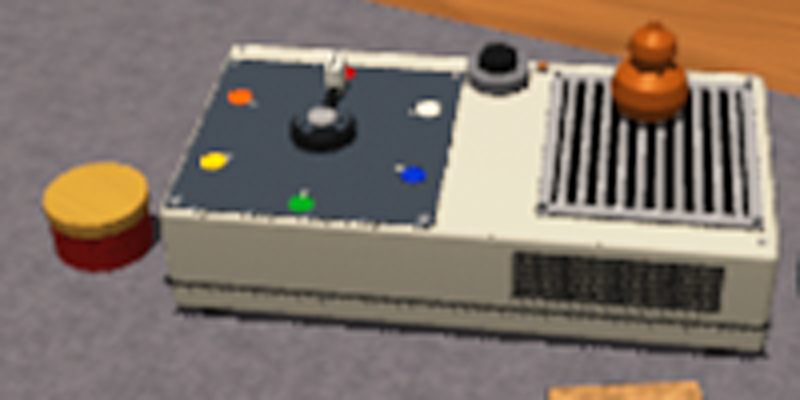

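The top crop shows the dots at green (459,101), yellow (566,126), orange (598,232), red (523,313), white (415,287) and blue (383,180). The tab is at red and the button is at (374,366). I'll fit the pose from these.

```bash
cat >h.py <<'E'
import numpy as np
from scipy.optimize import least_squares
def proj(c,P):
    X=np.atleast_2d(P)@c["R"].T+c["t"];K=c["camera_matrix"]
    return np.c_[K[0,0]*X[:,0]/X[:,2]+K[0,2],K[1,1]*X[:,1]/X[:,2]+K[1,2]]
def back(c,uv,z):
    K=c["camera_matrix"];d=np.array([(uv[0]-K[0,2])/K[0,0],(uv[1]-K[1,2])/K[1,1],1.])
    d=c["R"].T@d;o=-c["R"].T@c["t"];return o+d*(z-o[2])/d[2]
def ang(n): return dict(green=0,yellow=-60,orange=-120,red=180,white=120,blue=60)[n]*np.pi/180
def loc(n): a=ang(n);return np.array([.010+.071*np.cos(a),-.096+.071*np.sin(a),.085])
def T(p,L):
    c,s=np.cos(p[2]),np.sin(p[2]);L=np.asarray(L)
    return np.array([p[0]+c*L[0]-s*L[1],p[1]+s*L[0]+c*L[1],L[2]])
E
python3 - <<'E'
import pickle
from h import *
top=pickle.load(open("pics/top0.pkl","rb"));sc=pickle.load(open("pics/scene0.pkl","rb"))
tc=dict(green=(459,101),yellow=(566,126),orange=(598,232),red=(523,313),white=(415,287),blue=(383,180))
scn=dict(green=(301,204),yellow=(214,161),orange=(240,97),white=(428,108),blue=(413,175))
f=lambda d,o:{k:(np.array(v)+.5)/4-.5+np.array(o) for k,v in d.items()}
tc=f(tc,(165,150));scn=f(scn,(150,140))
def res(p,ws):
    r=[]
    for c,d in ws:
        for k,v in d.items(): r+=list(proj(c,T(p,loc(k)))[0]-v)
    return r
for ws in ([(top,tc)],[(sc,scn)],[(top,tc),(sc,scn)]):
    s=least_squares(res,[.5,0,.2],args=(ws,));print(s.x,np.abs(s.fun).max())
p=s.x
for n,L in dict(axis=(.01,-.096,.085),button=(-.066,.006,.107),tabred=(.01-.048,-.096,.1005),tabtopred=(.01-.048,-.096,.112),green=(.058,-.096,.1005)).items(): print(n,T(p,L),proj(top,T(p,L)),)
inv=lambda c,u,o,z: back(c,(np.array(u)+.5)/4-.5+np.array(o),z)
print("button top",inv(top,(374,366),(165,150),.107),inv(sc,(498,57),(150,140),.107))
print("tabtop",inv(top,(516,274),(165,150),.112),inv(sc,(336,64),(150,140),.112))
print("gourd top",inv(top,(202,358),(165,150),.156))
print("tin",inv(top,(682,128),(165,150),.042))
E
```

```text
[0.52471264 0.08209198 0.29820924] 0.27075052310962633
[0.52188369 0.08119315 0.29915434] 0.22609524778732748
[0.52393384 0.08200513 0.29880799] 0.7061882077852601
axis [ 0.56175132 -0.00679711  0.085     ] [[287.33864177 201.40778843]]
button [0.45909214 0.06831009 0.107     ] [[257.9767452  241.27972751]]
tabred [ 0.51587829 -0.02092741  0.1005    ] [[293.62219022 218.95002495]]
tabtopred [ 0.51587829 -0.02092741  0.112     ] [[294.20046252 218.63645618]]
green [0.60762435 0.00733318 0.1005    ] [[282.45647457 182.69841468]]
button top [0.459476   0.06794731 0.107     ] [0.46498092 0.07108695 0.107     ]
tabtop [ 0.51713026 -0.01949744  0.112     ] [ 0.52086414 -0.01722054  0.112     ]
gourd top [0.46237116 0.17051651 0.156     ]
tin [ 0.62222203 -0.14083689  0.042     ]
```

```bash
python3 - <<'E'
from rig import get_obs
from scipy.spatial.transform import Rotation as R
import numpy as np
o=get_obs();M=R.from_quat(o["tool_rot"]).as_matrix();print(M.round(3));print("jaw deg",np.degrees(np.arctan2(M[1,2],M[0,2])),o["position"])
E
```

```text
[[ 0.966 -0.001  0.258]
 [-0.258 -0.001  0.966]
 [-0.    -1.    -0.002]]
jaw deg 75.05801574446923 [0.16088377 0.60335457 0.22180542]
```

arm_command --plan '[[[0.8,-1.2,0],-1.5],[[1.7,-2.4,0],-3],[[2.6,-3.6,0],-4.5],[[3.5,-4.8,0],-6],[[4.4,-6,0],-7.5]]' --fingers -1 --force 20

```text
time: 0.65
position: [0.2716, 0.4525, 0.2223]
tool_rot: [0.634, -0.314, 0.314, -0.633]
ft_force: [1.2, 0.2, 1.1]
grip_width: 0.0551
```

arm_command --plan '[[[0.8,-1.2,0],-1.5],[[1.7,-2.4,0],-3],[[2.6,-3.6,0],-4.5],[[3.5,-4.8,0],-6],[[4.4,-6,0],-7.5]]'

```text
time: 1.15
position: [0.3817, 0.3025, 0.2225]
tool_rot: [-0.499, 0.501, -0.501, 0.499]
ft_force: [0.9, 0.0, 0.0]
grip_width: 0.0151
```

arm_command --plan '[[[0.6,-1.2,0],-1.5],[[1.2,-2.4,0],-3],[[1.8,-3.6,0],-4.5],[[2.4,-4.8,0],-6],[[3,-6,0],-7.5]]'

```text
time: 1.65
position: [0.4564, 0.1526, 0.2224]
tool_rot: [-0.311, 0.635, -0.635, 0.311]
ft_force: [0.7, -0.3, -0.9]
grip_width: 0.0003
```

arm_command --plan '[[[0.4,-1.2,0],-1.5],[[0.8,-2.4,0],-3],[[1.2,-3.6,0],-4.5],[[1.6,-4.8,0],-6],[[2,-5.7,0],-7]]'

```text
time: 2.15
position: [0.5063, 0.0096, 0.2224]
tool_rot: [0.106, -0.699, 0.699, -0.106]
ft_force: [-0.2, 0.2, 0.4]
grip_width: 0.0005
```

```bash
cat >>h.py <<'E'
def snap(n,tag,box=None,s=1):
    from rig import camera
    import cv2
    c=camera(n);a=c["pixels"][:,:,::-1]
    if box: a=a[box[1]:box[3],box[0]:box[2]]
    cv2.imwrite(f"pics/{tag}.png",cv2.resize(a,None,fx=s,fy=s,interpolation=cv2.INTER_CUBIC));return c
E
python3 - <<'E'
from h import *
snap("scene","s1",(130,60,370,240),3);snap("wrist","w1")
E
```

```text
(no output)
```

View pics/s1.png

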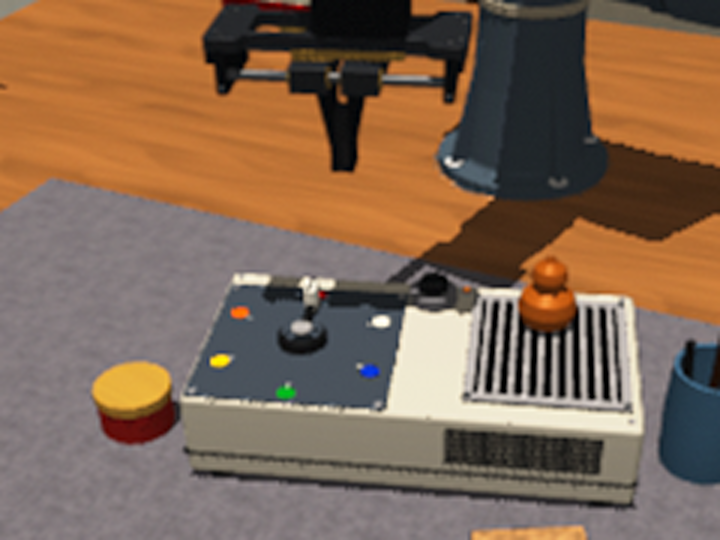

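View pics/w1.png

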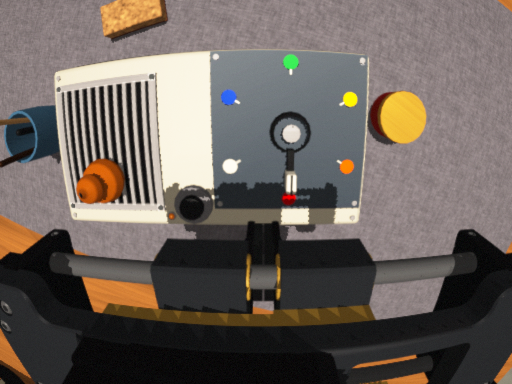

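arm_command --plan '[[[0,0,-1],0],[[0,0,-2.2],0],[[0,0,-3.4],0],[[0,0,-4.4],0],[[0,0,-5],0]]'

```text
time: 2.75
position: [0.5042, 0.0126, 0.0956]
tool_rot: [-0.11, 0.699, -0.698, 0.107]
ft_force: [0.2, 0.1, 0.2]
grip_width: 0.0003
```

```bash
python3 - <<'E'
from h import *
from rig import get_obs
o=get_obs();print(o["position"],o["ft_force"])
snap("scene","s2",(170,100,290,210),6)
p=o["position"][:2];ax=np.array([.56175,-.0068]);th0=.2988
# waypoints: face distance d, angle phi
def wp(phi,d=.020,r=.048):
    a=np.radians(phi)+th0;er=np.array([np.cos(a),np.sin(a)]);et=np.array([-er[1],er[0]])
    return ax+r*er-d*et
w0=wp(180,.032)
for phi in range(180,341,10): print(phi,((wp(phi)-p)/.025).round(2),(phi-180)/5)
E
```

```text
[0.504223   0.01262169 0.09563502] [0.21027453 0.13105292 0.15478494]
180 [ 0.23 -0.58] 0.0
190 [ 0.23 -0.94] 2.0
200 [ 0.29 -1.3 ] 4.0
210 [ 0.41 -1.64] 6.0
220 [ 0.59 -1.95] 8.0
230 [ 0.82 -2.23] 10.0
240 [ 1.09 -2.47] 12.0
250 [ 1.41 -2.65] 14.0
260 [ 1.75 -2.78] 16.0
270 [ 2.1  -2.85] 18.0
280 [ 2.46 -2.85] 20.0
290 [ 2.82 -2.79] 22.0
300 [ 3.16 -2.67] 24.0
310 [ 3.48 -2.49] 26.0
320 [ 3.76 -2.26] 28.0
330 [ 3.99 -1.98] 30.0
340 [ 4.18 -1.67] 32.0
```

View pics/s2.png

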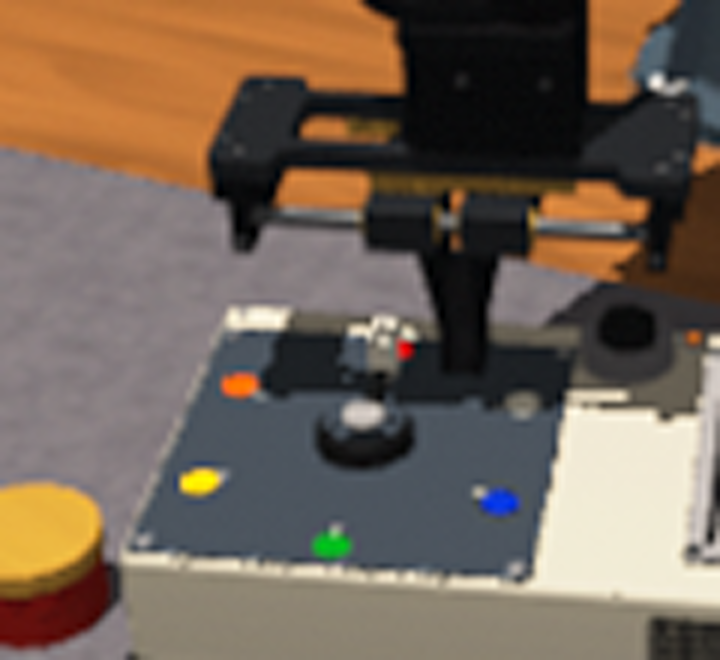

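arm_command --plan '[[[0.1,-0.3,0],0],[[0.2,-0.6,0],0],[[0.21,-0.76,0],1],[[0.22,-0.94,0],2],[[0.22,-0.94,0],2]]'

```text
time: 3.3
position: [0.5127, -0.0126, 0.0987]
tool_rot: [0.167, -0.687, 0.687, -0.169]
ft_force: [0.6, 1.6, -0.3]
grip_width: 0.0009
```

```bash
python3 - <<'E'
from h import *
from rig import get_obs
o=get_obs();print(o["position"],o["ft_force"])
snap("scene","s3",(170,100,290,210),6)
E
```

```text
[ 0.5126642  -0.01262669  0.09873171] [ 0.56944312  1.64075437 -0.25473515]
```

View pics/s3.png

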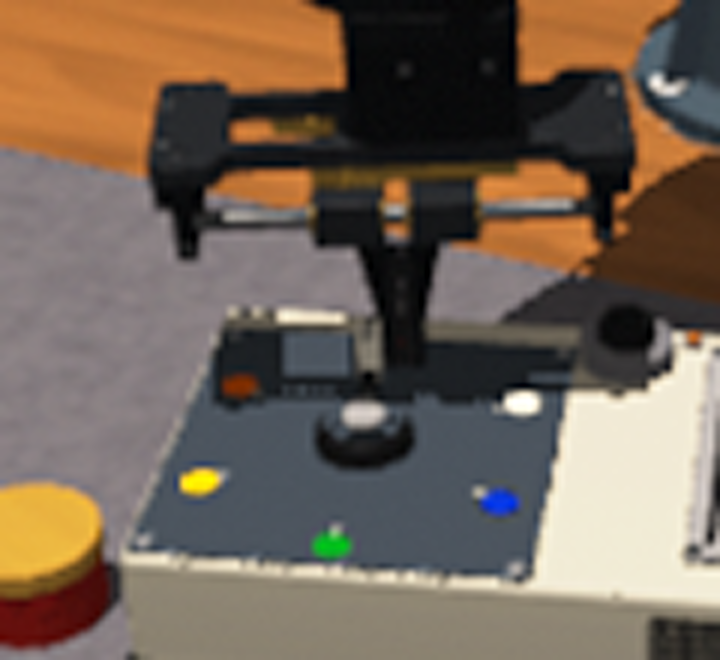

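arm_command --plan '[[[0.02,-0.18,0],1],[[0.06,-0.36,0],2],[[0.11,-0.53,0],3],[[0.18,-0.7,0],4],[[0.26,-0.86,0],5]]'

```text
time: 3.85
position: [0.5184, -0.0339, 0.0983]
tool_rot: [0.314, -0.633, 0.634, -0.314]
ft_force: [-0.0, 0.8, 0.0]
grip_width: 0.0003
```

```bash
python3 - <<'E'
from h import *
from rig import get_obs
o=get_obs();print(o["position"],o["ft_force"])
snap("scene","s4",(170,100,290,210),6)
E
```

```text
[ 0.51838303 -0.03393694  0.09826303] [-0.03100635  0.75056235  0.0273789 ]
```

View pics/s4.png

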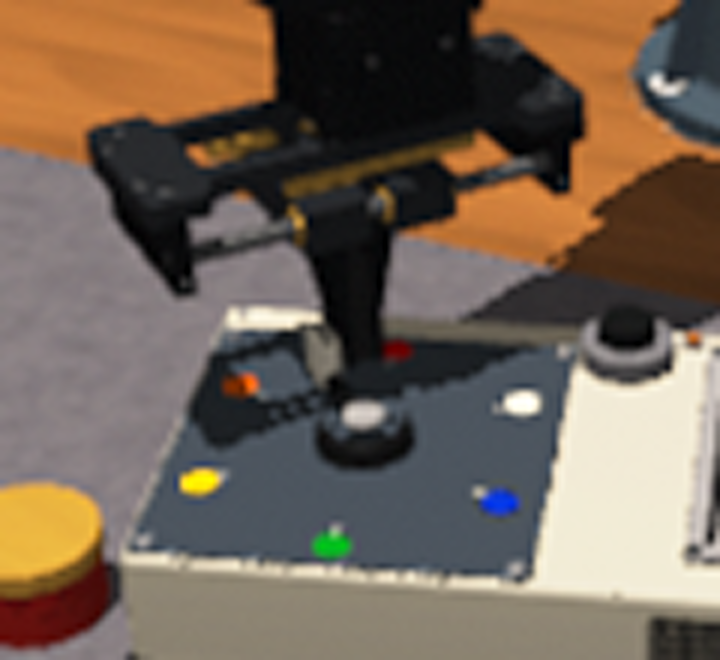

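arm_command --plan '[[[0.08,-0.16,0],1],[[0.18,-0.3,0],2],[[0.3,-0.43,0],3],[[0.3,-0.43,0],3]]'

```text
time: 4.3
position: [0.5267, -0.0452, 0.0982]
tool_rot: [0.392, -0.587, 0.589, -0.393]
ft_force: [-0.5, -0.4, 0.2]
grip_width: 0.0005
```

```bash
python3 - <<'E'
from h import *
from rig import get_obs
o=get_obs();print(o["position"],o["ft_force"])
snap("scene","s5",(170,100,290,210),6)
E
```

```text
[ 0.52667986 -0.04517887  0.09823301] [-0.49461682 -0.44504547  0.22656533]
```

View pics/s5.png

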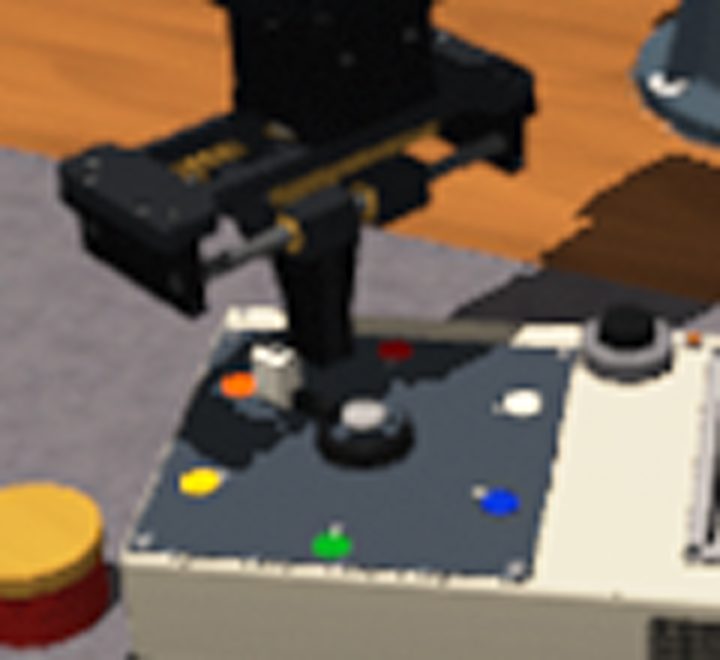

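The tab has clicked in at orange. Next I'll work out the waypoints from the measured pose.

```bash
python3 - <<'E'
from h import *
from rig import get_obs
from scipy.spatial.transform import Rotation as R
o=get_obs();p=o["position"][:2];ax=np.array([.56175,-.0068]);th0=.2988
M=R.from_quat(o["tool_rot"]).as_matrix();jaw=np.degrees(np.arctan2(M[1,2],M[0,2]))
phi0=jaw+270-np.degrees(th0);a=np.radians(phi0)+th0
er=np.array([np.cos(a),np.sin(a)]);et=np.array([-er[1],er[0]])
print("phi0",phi0,"r",(p-ax)@er,"d",-(p-ax)@et, o["position"])
def wp(phi,d=.018,r=.048):
    a=np.radians(phi)+th0;er=np.array([np.cos(a),np.sin(a)]);et=np.array([-er[1],er[0]])
    return ax+r*er-d*et
for phi in range(230,346,5): print(phi,((wp(phi)-p)/.025).round(2),((phi-phi0)/5).round(2))
E
```

```text
phi0 230.21799642870292 r 0.04880802327542834 d 0.018168150398113814 [ 0.52617908 -0.04483965  0.09807332]
230 [0.01 0.03] -0.04
235 [ 0.15 -0.08] 0.96
240 [ 0.29 -0.19] 1.96
245 [ 0.45 -0.28] 2.96
250 [ 0.61 -0.36] 3.96
255 [ 0.77 -0.42] 4.96
260 [ 0.95 -0.47] 5.96
265 [ 1.12 -0.51] 6.96
270 [ 1.3  -0.53] 7.96
275 [ 1.48 -0.53] 8.96
280 [ 1.66 -0.52] 9.96
285 [ 1.83 -0.49] 10.96
290 [ 2.01 -0.44] 11.96
295 [ 2.18 -0.39] 12.96
300 [ 2.34 -0.31] 13.96
305 [ 2.5  -0.23] 14.96
310 [ 2.64 -0.13] 15.96
315 [ 2.78 -0.01] 16.96
320 [2.91 0.11] 17.96
325 [3.03 0.25] 18.96
330 [3.13 0.39] 19.96
335 [3.23 0.55] 20.96
340 [3.3  0.71] 21.96
345 [3.37 0.87] 22.96
```

arm_command --plan '[[[0.15,-0.08,0],1],[[0.29,-0.19,0],2],[[0.45,-0.28,0],3],[[0.61,-0.36,0],4],[[0.77,-0.42,0],5]]'

```text
time: 4.85
position: [0.5427, -0.0546, 0.0976]
tool_rot: [0.512, -0.49, 0.487, -0.51]
ft_force: [-2.5, -1.3, 2.2]
grip_width: 0.0004
```

arm_command --plan '[[[0.18,-0.05,0],1],[[0.35,-0.09,0],2],[[0.53,-0.11,0],3],[[0.71,-0.11,0],4],[[0.88,-0.1,0],5]]'

```text
time: 5.35
position: [0.5666, -0.0575, 0.0977]
tool_rot: [0.605, -0.366, 0.366, -0.605]
ft_force: [0.1, 0.2, -0.4]
grip_width: 0.0003
```

arm_command --plan '[[[0.17,0.03,0],1],[[0.35,0.08,0],2],[[0.35,0.08,0],2]]'

```text
time: 5.65
position: [0.5761, -0.0553, 0.0978]
tool_rot: [-0.634, 0.313, -0.314, 0.634]
ft_force: [0.4, -0.1, -0.1]
grip_width: 0.0006
```

```bash
python3 - <<'E'
from h import *
from rig import get_obs
o=get_obs();print(o["position"],o["ft_force"])
snap("scene","s6",(170,100,290,210),6)
E
```

```text
[ 0.5760894  -0.05529086  0.09779249] [ 0.43731481 -0.14367994 -0.0658485 ]
```

View pics/s6.png

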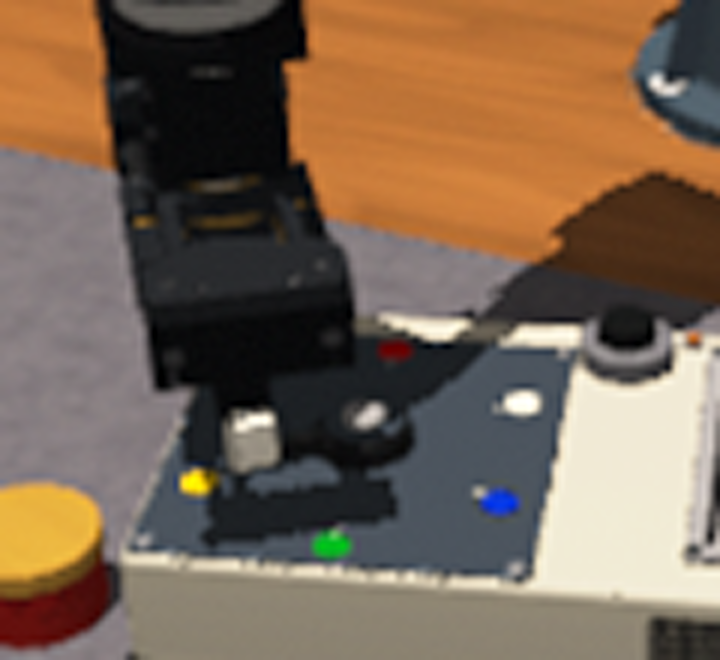

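arm_command --plan '[[[0.17,0.05,0],0.6],[[0.33,0.12,0],1.6],[[0.49,0.2,0],2.6],[[0.63,0.3,0],3.6],[[0.77,0.42,0],4.6]]'

```text
time: 6.2
position: [0.5942, -0.0459, 0.0977]
tool_rot: [0.685, -0.18, 0.179, -0.683]
ft_force: [-2.1, -4.1, 0.1]
grip_width: -0.0001
```

arm_command --plan '[[[0.13,0.12,0],1],[[0.25,0.26,0],2],[[0.35,0.4,0],3],[[0.43,0.53,0],3.8],[[0.43,0.53,0],3.8]]'

```text
time: 6.7
position: [0.6056, -0.0315, 0.0977]
tool_rot: [0.704, -0.065, 0.065, -0.704]
ft_force: [-0.8, 0.3, 0.2]
grip_width: 0.0003
```

```bash
python3 - <<'E'
from h import *
from rig import get_obs
o=get_obs();print(o["position"],o["ft_force"])
snap("scene","s7",(170,100,290,210),6)
snap("wrist","w7")
E
```

```text
[ 0.6055899  -0.03149009  0.09767176] [-0.79014015  0.26262302  0.18972353]
```

View pics/s7.png

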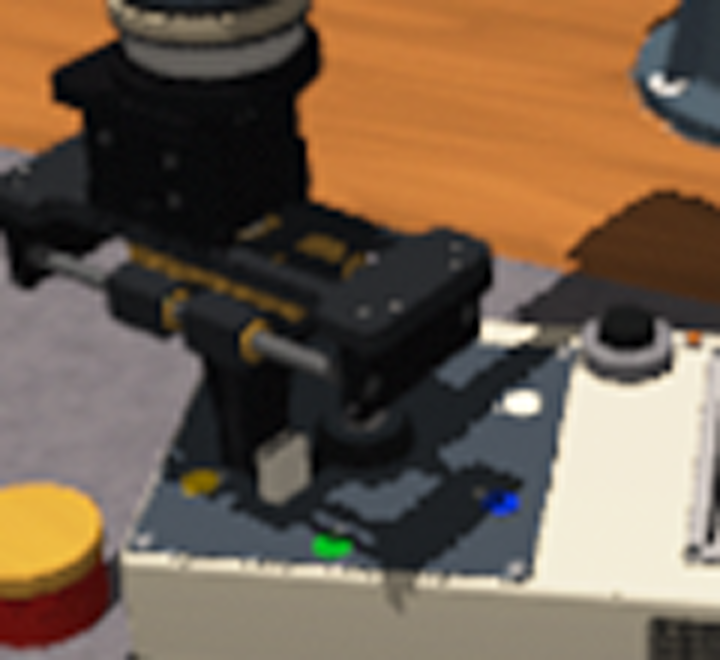

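View pics/w7.png

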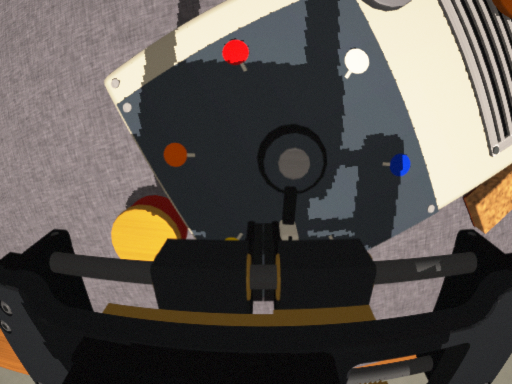

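arm_command --plan '[[[0.05,0.08,0],0.5],[[0.09,0.16,0],1],[[0.12,0.24,0],1.5],[[0.15,0.32,0],2],[[0.15,0.32,0],2]]'

```text
time: 7.3
position: [0.609, -0.0234, 0.0975]
tool_rot: [-0.707, 0.004, -0.003, 0.707]
ft_force: [0.2, -0.5, -0.7]
grip_width: 0.0005
```

```bash
python3 - <<'E'
from h import *
from rig import get_obs
o=get_obs();print(o["position"],o["ft_force"])
snap("scene","s8",(170,100,290,210),6)
E
```

```text
[ 0.60896085 -0.02344737  0.09748903] [ 0.22738711 -0.47215284 -0.71270931]
```

View pics/s8.png

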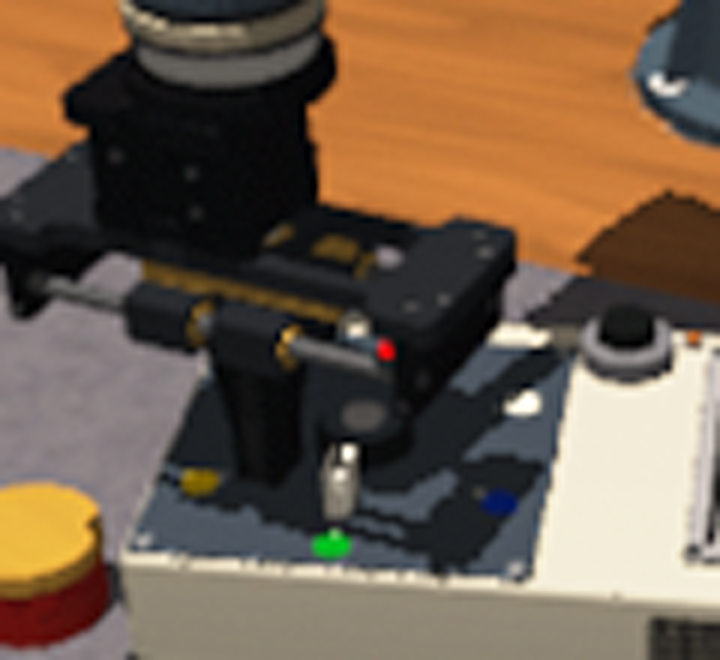

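The tab has clicked in at green and the finger is clear of it. Next I'll back off, lift and turn towards the button.

arm_command --plan '[[[0,-0.2,0],0],[[0,-0.3,0.8],0],[[0,-0.3,2],0],[[0,-0.3,3.5],0],[[0,-0.3,5],0]]'

```text
time: 7.85
position: [0.6088, -0.0317, 0.2234]
tool_rot: [-0.707, 0.004, -0.003, 0.707]
ft_force: [0.1, -0.6, -0.9]
grip_width: 0.0006
```

arm_command --plan '[[[-1,0.7,0],-1.5],[[-2.1,1.5,0],-3],[[-3.2,2.3,0],-4.5],[[-4.3,3,0],-6],[[-5,3.4,0],-7.5]]'

```text
time: 8.35
position: [0.4816, 0.0547, 0.2225]
tool_rot: [0.668, -0.233, 0.231, -0.668]
ft_force: [-0.1, 0.5, -0.6]
grip_width: 0.0006
```

arm_command --plan '[[[-0.2,0.1,0],-1.5],[[-0.5,0.3,0],-3],[[-0.9,0.5,0],-4.5],[[-1,0.6,0],-6],[[-1,0.6,0],-7]]'

```text
time: 8.85
position: [0.4585, 0.0688, 0.2226]
tool_rot: [0.568, -0.422, 0.422, -0.567]
ft_force: [0.2, -0.5, -0.2]
grip_width: 0.0007
```

```bash
python3 - <<'E'
from h import *
from rig import get_obs
o=get_obs();print(o["position"],o["ft_force"])
snap("scene","s9",(150,80,350,230),4)
snap("top","t9",(165,150,355,280),4)
import pickle
pickle.dump(snap("wrist","w9"),open("pics/w9.pkl","wb"))
E
```

```text
[0.45853704 0.06881015 0.22263687] [ 0.21178696 -0.51409299 -0.17977691]
```

View pics/s9.png

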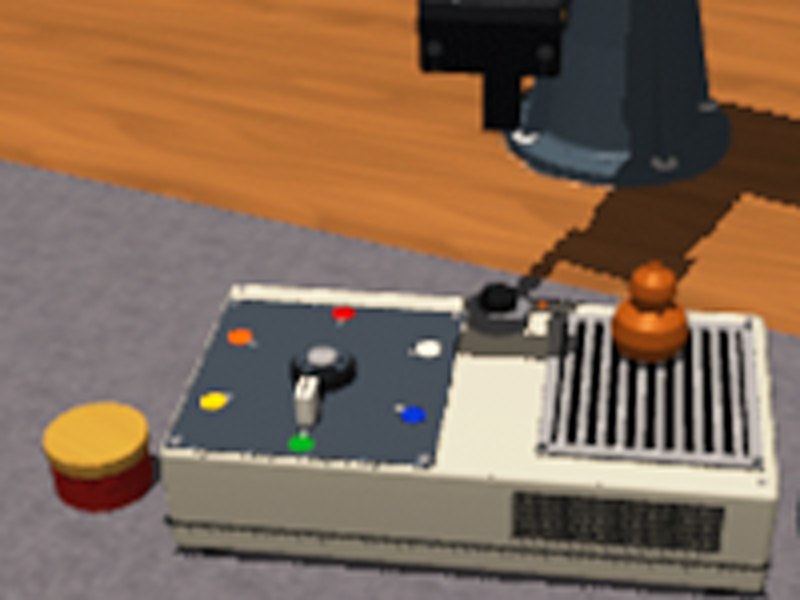

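View pics/w9.png

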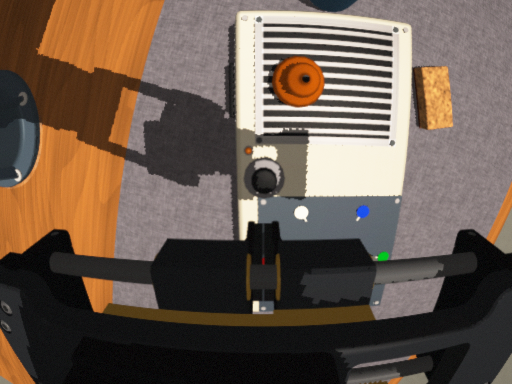

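View pics/t9.png

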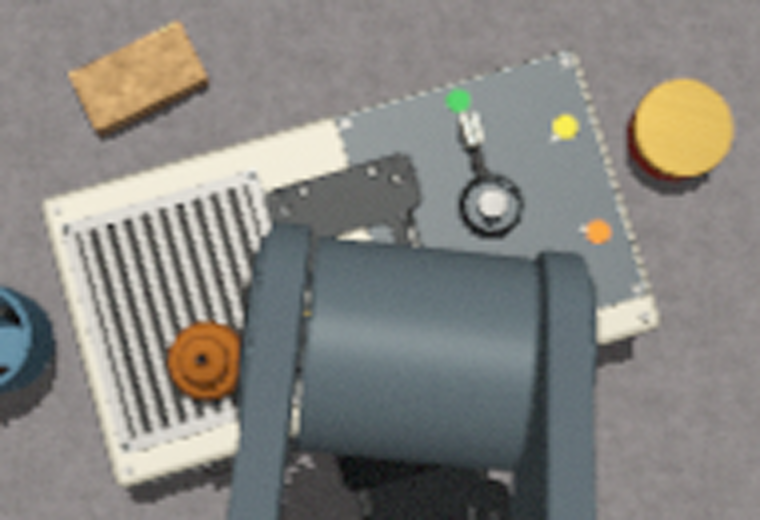

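```bash
python3 - <<'E'
import pickle
from h import *
top=pickle.load(open("pics/top0.pkl","rb"))
p=[0.52393384,0.08200513,0.29880799]
for s in (1,-1): print((proj(top,T(p,(.01+s*.048,-.096,.112)))[0]-[165,150]+.5)*4-.5)
w=pickle.load(open("pics/w9.pkl","rb"));K=w["camera_matrix"]
def bk(uv,z):
    d=np.array(uv)-[K[0,2],K[1,2]];r=np.hypot(*d);th=r/K[0,0]
    v=np.array([*(np.sin(th)*d/r),np.cos(th)]);v=w["R"].T@v;o=-w["R"].T@w["t"];return o+v*(z-o[2])/v[2]
print(bk((265,181),.107),bk((302,80),.156),bk((302,213),.085),T(p,loc("white")))
E
python3 - <<'E'
import cv2
a=cv2.imread("pics/w9.png")[130:240,210:330]
cv2.imwrite("pics/w9c.png",cv2.resize(a,None,fx=6,fy=5.4))
E
```

```text
[473.09824115 129.38354013]
[518.30184639 276.04583062]
[0.45991883 0.07060241 0.107     ] [0.45856872 0.16942881 0.156     ] [0.51178398 0.04127784 0.085     ] [0.50972354 0.04151551 0.085     ]
```

View pics/w9c.png

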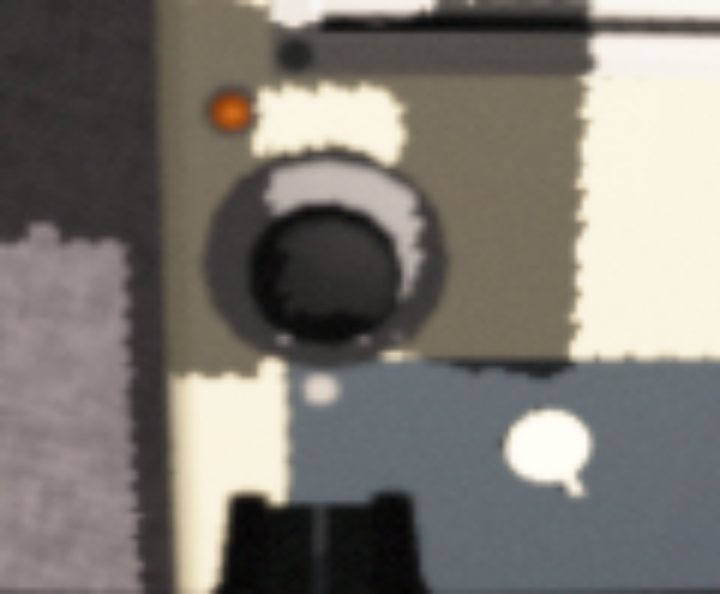

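The tab reads green: measured (472,128), predicted (473,129). The button estimates agree at about (0.4595, 0.069). Descending.

arm_command --plan '[[[0.04,0.02,-1],0],[[0.04,0.02,-2.2],0],[[0.04,0.02,-3.4],0],[[0.04,0.02,-4.2],0],[[0.04,0.02,-4.2],0]]'

```text
time: 9.5
position: [0.4586, 0.0692, 0.1154]
tool_rot: [0.57, -0.422, 0.418, -0.568]
ft_force: [0.1, 0.9, -0.2]
grip_width: 0.0003
```

arm_command --plan '[[[0,0,-0.1],0],[[0,0,-0.2],0],[[0,0,-0.3],0],[[0,0,-0.4],0],[[0,0,-0.4],0]]'

```text
time: 10.0
position: [0.4604, 0.0693, 0.1077]
tool_rot: [-0.569, 0.42, -0.42, 0.569]
ft_force: [-0.7, -0.2, 0.0]
grip_width: 0.0009
```

arm_command --plan '[[[0,0,-0.06],0],[[0,0,-0.12],0],[[0,0,-0.18],0],[[0,0,-0.18],0]]'

```text
time: 10.4
position: [0.4606, 0.0694, 0.1031]
tool_rot: [-0.569, 0.42, -0.42, 0.569]
ft_force: [-0.6, -0.1, 3.7]
grip_width: 0.0007
```

arm_command --plan '[[[0,0,-0.04],0],[[0,0,-0.08],0],[[0,0,-0.12],0],[[0,0,-0.12],0]]'

```text
time: 10.8
position: [0.4606, 0.0693, 0.1012]
tool_rot: [-0.569, 0.42, -0.421, 0.569]
ft_force: [-2.8, 0.9, 14.6]
grip_width: 0.0006
```

The force rose steeply to 14.6 N at z = 0.101, so the button is on its stop, with the tip still above the collar at 0.097. Releasing.

arm_command --plan '[[[0,0,0],0],[[0,0,0.2],0],[[0,0,0.6],0],[[0,0,1.6],0],[[0,0,3],0]]'

```text
time: 11.3
position: [0.4587, 0.0694, 0.1746]
tool_rot: [0.57, -0.422, 0.419, -0.568]
ft_force: [1.1, -0.4, -0.2]
grip_width: 0.0003
```

arm_command --plan '[[[0,0,1.5],0],[[0,0,3],0],[[-0.5,-1,4],0],[[-1,-2,4],0],[[-1.5,-3,4],0]]'

```text
time: 11.8
position: [0.4226, -0.0063, 0.2761]
tool_rot: [-0.569, 0.419, -0.421, 0.569]
ft_force: [0.5, 0.3, -0.1]
grip_width: 0.0012
```

arm_command --plan '[[[0,-1.5,0],0],[[0,-3,0],0],[[0,-4.5,0],0],[[0,-5.5,0],0],[[0,-5.5,0],0]]'

```text
time: 12.3
position: [0.4231, -0.1461, 0.2751]
tool_rot: [0.568, -0.421, 0.422, -0.567]
ft_force: [-0.2, 0.9, 0.4]
grip_width: 0.0006
```

```bash
python3 - <<'E'
from h import *
from rig import get_obs
o=get_obs();print(o["time"],o["position"],o["ft_force"])
snap("scene","s10",(150,80,350,230),4)
snap("top","t10",(145,150,335,280),4)
E
```

```text
12.3 [ 0.42313214 -0.14612218  0.27510111] [-0.19954123  0.93307147  0.43158649]
```

View pics/s10.png

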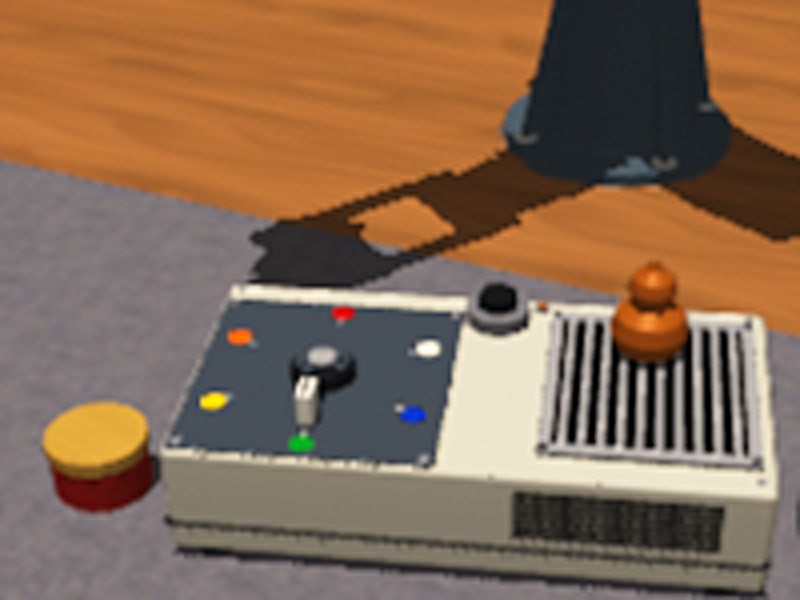

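View pics/t10.png

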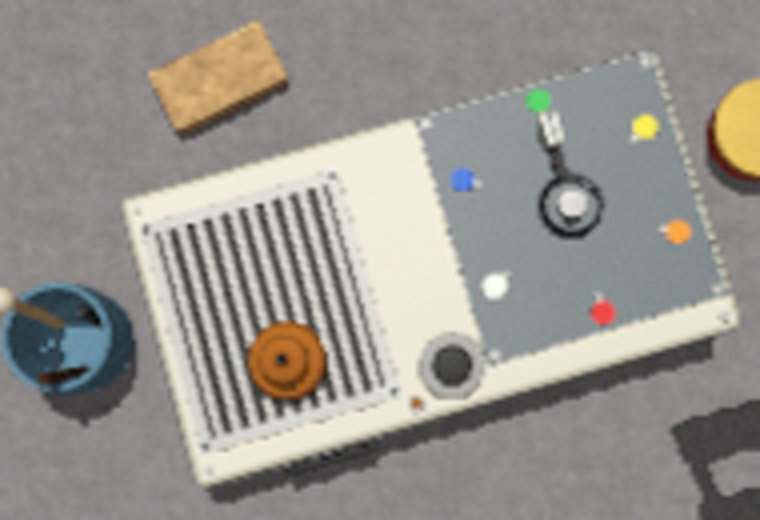

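```bash
python3 -c "
from rig import hand_in;print(hand_in())"
```

```text
the job is handed in; nothing more can be done
None
```

The selector is clicked in at green, and the start button was pressed after that and has come back up. The job was handed in at about 12.3 s of the 51 s allowed.

- **Selector:** I pushed the white tab from outside with the shut fingertips, from red through orange and yellow to green. In the top view the tab sat within about 1.5 px (in a 4x enlarged crop) of where it should be at green. It looked unchanged in the last pictures.
- **Start button:** I pressed it until the force rose steeply to 14.6 N, where 5 N is enough for fully down. The tip was then at z = 0.101 m, still above the collar. I take this as fully down from the force and height, because no picture was taken while it was pressed.
- **Surroundings:** In the last pictures the button was up. The gourd, brush pot, tin and sanding block looked unmoved, though I compared them only by eye and the tin was partly cut off in the top view.
- **Hand:** It finished raised and off to the side at z = 0.275 m, with about 1 N on the force sensor, which is its usual noise.

No check failed. The camera estimates of the button position from the top and wrist views differed by 2–3 mm. A first rough reading from the scene camera was about 6 mm off, and I did not use it.

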